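Pin back a sprung belt tensioner

ROBOT

A 6-joint arm with a two-finger parallel gripper is mounted at the origin on a cart in front of the work surface, level with it; the furniture and walls round the work are solid. World frame = base frame: x ahead of the robot, y to its left, z up, the work surface at z = 0. Lengths are in m, angles in rad, forces in N, time in s.
With the tool pointing down it reaches from about 0.3 to 0.875 m from the base axis. Payload 6.4 kg.
Tool frame: the origin (TCP) lies between the finger pads; the fingertips stand 11 mm ahead of it and the grasp point (between the pads) lies 8 mm behind it; z points along the fingers, y is the line along which they close (so a half turn about z gives the same grasp; the last joint's range is limited). The gripper opens to 88 mm and grips with 3 to 60 N. Pads are 18 mm wide; open, the fingers measure 123 mm over their backs; the gripper's body (75 mm by 187 mm) begins 45 mm behind the grasp point.
Start: joints at [-1.431, 0.181, 1.607, -0, 1.354, -0.206], TCP at [0.195, -0.541, 0.25] pointing down, gripper open.
Joint ranges: [-2.99, 2.99], [-0.89, 2.07], [0.3, 2.58], [-1.14, 4.28], [0, 2.63], [-3.12, 3.12]. Speed limits (rad/s): [2.57, 2.57, 3.01, 3.14, 3.14, 3.14].

INTERFACE

Orientations are given as a rotation vector (axis times angle).
In Python, from rig import sense, optics, bot gives the robot as it stands.
- The arm moves only by the shell command python3 -m jog 'ROWS' [FORCE]. ROWS is text: rows parted by semicolons, each of 5 numbers parted by spaces: the shift along the tool's x, y, z in mm, then the turn about the tool's z in rad, then the gripper command: -1 is fully open, 1 is shut, values between are in proportion. In form: tx ty tz spin fingers; .... A call has 1 to 8 rows; each row shifts and turns the commanded pose from where the row before left it, along the tool's axes as they then stand; what a row does not reach is not made up. A row lasts 1/8 s, in which the tool goes at most 62.5 mm and 10.7 degrees, less where a joint would pass 70% of its speed; a pose out of reach is approached as far as the arm can. A call with a gripper value outside its range is refused whole. The fingers move at their own pace and stop on an object; FORCE is the grip in N (left out, the last holds). Time passes only in rows, so rows that do not move let the fingers close. It gives the time, the measured TCP pose, the force, the opening and the grip force at its end, in the units of the state.
- sense(): the state, without advancing time (a new reading comes with each control period).
- optics.get_image(name): name is "scene" or "top"; returns the picture (384x512x3 uint8, blue, green, red); there is no depth.
- optics.camera_model(name): a dict with "vertical_fov" (degrees; the focal length in pixels is half the picture's height over the tangent of half this angle, whatever the lens; pixels are square), "cx", "cy" (the principal point, pixels), "extrinsics" (4x4, takes a point from world to camera coordinates). Camera axes: x right, y down, z forward; pixel columns grow to the right and rows downward; lengths in m; the calibration is good to about 2 mm. A picture is of the moment at which its call begins. camera_model takes no time and is no camera call.
- bot.job_done(): hands the job in; it is judged then, once.
The state is a dict: "t": time; "joint_pos": joint angles; "qd": joint speeds; "joint_efforts": joint torques, N m; "eef_pos": TCP position; "tool_rot": TCP orientation; "ft_force": force on the tool from outside, world axes, zero at the start; "moment": the same for the moment, N m; "opening": finger opening in m; "grasp_force": force on a finger pad.
Only numpy, scipy, OpenCV 4.12 (cv2) and the standard library are available. Lean on these libraries where they do the work, as an engineer would, in place of code of your own. Each camera call takes 0.05 s, during which the arm holds its last target. There are 200 camera calls.

TASK

The belt drive on the bench is waiting for its new belt: pin its sprung tensioner back out of the belt's way. Take the red-handled locking pin from the wooden block, put it through the eye of the yellow tension arm, and with the pin swing the arm back against its spring, feeling with light pressure for the hole in the steel plate beneath; then push the pin fully home and let go, so that the pin holds the arm. Work gently, neither forcing the pin nor letting the sprung arm fly back, and leave the brown and the blue cardboard pack near the front edge where they are.

Things in the scene. Friction and masses are not known exactly. Their poses are not given: they have to be found in the camera images.
- drive_base: The belt drive, fixed on the bench: a blue plate 240 x 290 x 10 mm with two bright toothed pulleys (belt off), the yellow tension arm and, between pivot and robot, a grey steel lock plate 52 x 112 mm whose flat top is 26 mm above the bench. All is lower than 44 mm. Origin at the centre of its underside, straight below the pivot; x away from the robot, y to the left.
- pivot (a point): Vertical pivot axis of the arm, at the height of the lock plate's top. That plate has one lock hole on the eye's path (75 mm from the pivot): vertical, 12.5 mm wide, chamfered, 16 mm deep. The plate is clamped differently on each drive, so the hole comes under the eye anywhere from 0.40 to 0.78 rad of arm angle and is not reported: look or feel for it. Elsewhere the plate stops the pin.
- eye (a point): Centre of the eye of the yellow arm: a vertical through hole 13 mm wide, 75 mm from the pivot, in a tab 30 mm wide and 8 mm thick that passes 2 mm above the lock plate. The point is on the tab's upper face, 36 mm above the bench, and moves with the arm. At rest the eye is over solid lock plate.
- tension_arm (a joint): Angle of the arm, a bell crank with the eye near the robot and the black tension wheel at the far end: 0 at rest, growing anticlockwise seen from above (the eye moves to the robot's right), end stop 0.95 rad. A spring drives it back to 0: about 3 N at the eye at rest, 6 to 7 N at 0.6 rad. Unless pinned it springs back when let go.
- lock_pin: Locking pin, upright in a hole of a fixed wooden block 50 x 100 x 30 mm. Oiled steel shank 10 mm thick, 24 mm long, the last 3 mm tapering to 5.6 mm; collar 20 mm wide, 5 mm thick; red handle 18 x 18 mm, 44 mm tall; 70 to 120 g. Origin at the tip, z up the pin, x and y square to the handle. Home in the drive: collar on the tab, tip 12 mm above the bench, 14 mm below the lock plate's top.
- pin_grip (a point): Centre of the pin's red handle, on its axis, 52 mm above its tip; 58 mm above the bench while the pin stands in the wooden block. Axes as lock_pin. A white plastic beaker 148 mm tall stands behind the block, at least 60 mm from the pin: keep clear of it.
- box_blue: Bystander: a blue cardboard pack 63 x 82 x 64 mm with its flap up, at the right near the front edge; origin at the centre of its underside.
- box_kraft: Bystander: a small brown cardboard pack 60 x 85 x 50 mm near the front edge, in front of the work; origin at the centre of its underside.
Mind the look-alikes: they are no part of the job. Of the things like the lock_pin, leave any that is green; of the rest the smaller one is meant.

How it is judged:
On the way:
1. the pin's tip is in the eye of the arm, before the arm is swung (horizontal distance between lock_pin and eye below 0.005 m and z of lock_pin in the frame of drive_base below 0.034 m and value of joint tension_arm below 0.2 rad), for 0.1 s.
At the end, for the whole second after the job is handed in: The pin stands fully home: its tip within 5 mm (sideways) of the eye's axis and less than 15 mm above the underside of the drive (fully home is 12 mm), within 0.2 rad of upright, and it holds the arm at more than 0.35 rad (horizontal distance between lock_pin and eye below 0.005 m and z of lock_pin in the frame of drive_base below 0.015 m and value of joint tension_arm above 0.35 rad and angle between lock_pin's own z axis and vertical below 0.2 rad); the robot touches nothing.
It fails at once if the pin is forced: more than 40 N between it and the drive (contact force between lock_pin and drive_base above 40 N).
It fails at once if the sprung arm flies back towards rest (faster than 1.5 rad/s below 0.35 rad) (velocity of joint tension_arm below -1.5 rad/s and value of joint tension_arm below 0.35 rad).
It fails at once if a cardboard pack is moved by more than 20 mm (distance of any of box_blue, box_kraft from where it was at the start of the episode above 0.02 m).
It also fails if it takes over 61 s, if anything falls off the work surface, if the arm or the gripper's body presses on something with over 40 N, if the wrist force passes 120 N, or if a joint passes its speed limit or range.

## Working session

There is one attempt and no reset: what is moved stays moved. The work goes in short steps, Python scripts to look and compute and a shell command to move; the robot and the scene stay as the last step left them, time stands still between calls to the robot, and variables do not carry over. Pictures are saved under pics/ and viewed, at most 10 in all, crops included, and the job is handed in when it is done.

```bash
ls && mkdir -p pics && cat > h.py <<'E'
import numpy as np, cv2
from rig import sense, optics, bot
def cam(n):
    m=optics.camera_model(n); f=192/np.tan(np.radians(m["vertical_fov"])/2)
    return m,f,np.array(m["extrinsics"])
def world(n,u,v,z):
    m,f,T=cam(n); R,t=T[:3,:3],T[:3,3]
    d=R.T@np.array([(u-m["cx"])/f,(v-m["cy"])/f,1]); o=-R.T@t
    return o+d*(z-o[2])/d[2]
def pix(n,p):
    m,f,T=cam(n); c=T[:3,:3]@np.array(p)+T[:3,3]
    return np.array([m["cx"]+f*c[0]/c[2], m["cy"]+f*c[1]/c[2]])
E
python3 - <<'E'
from h import *
a=optics.get_image("scene");b=optics.get_image("top")
cv2.imwrite("pics/s0.png",a);cv2.imwrite("pics/t0.png",b)
for n in("scene","top"):
    m=optics.camera_model(n);print({k:np.round(v,3).tolist() if k=="extrinsics" else v for k,v in m.items()})
    R=np.array(m["extrinsics"]);print(-R[:3,:3].T@R[:3,3])
s=sense();print(s["eef_pos"],s["tool_rot"],s["opening"],s["t"])
E
```

```text
pics
{'vertical_fov': 56.17659172890785, 'cx': 254.0510226639393, 'cy': 193.08712262275924, 'extrinsics': [[-0.887, -0.461, 0.01, 0.378], [-0.337, 0.632, -0.698, 0.273], [0.315, -0.623, -0.716, 0.687], [0.0, 0.0, 0.0, 1.0]]}
[0.21110206 0.42929241 0.67838203]
{'vertical_fov': 54.80153124215552, 'cx': 256.1249713720156, 'cy': 187.22520826077726, 'extrinsics': [[0.022, -1.0, -0.018, -0.113], [-0.989, -0.019, -0.143, 0.506], [0.143, 0.021, -0.989, 0.861], [0.0, 0.0, 0.0, 1.0]]}
[ 0.38019942 -0.12101287  0.92206493]
[ 0.19485212 -0.54051323  0.24894265] [-3.09327473e+00 -5.40217669e-01 -7.51535550e-05] 0.08820031475284446 0.1
```

View pics/s0.png

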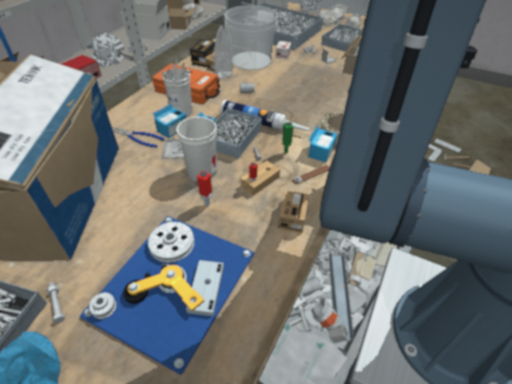

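View pics/t0.png

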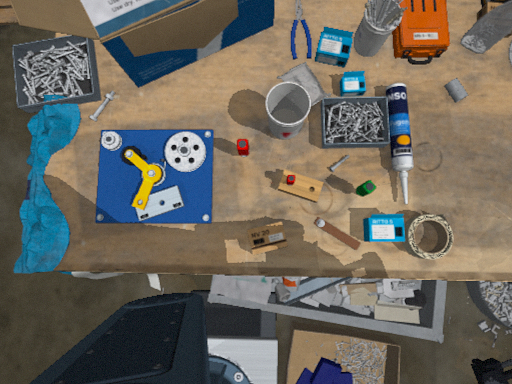

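```bash
python3 - <<'E'
from h import *
a=optics.get_image("scene");b=optics.get_image("top")
A=cv2.resize(a[120:245,180:320],None,fx=4,fy=4,interpolation=cv2.INTER_CUBIC)[:, :400]
A=cv2.resize(a[130:220,185:305],(400,300),interpolation=cv2.INTER_CUBIC)
B=cv2.resize(b[125:215,225:345],(400,300),interpolation=cv2.INTER_CUBIC)
C=cv2.resize(b[122:230,90:220],(400,300*400*108//130//300),interpolation=cv2.INTER_CUBIC)[:300]
C=cv2.resize(b[130:226,90:218],(400,300),interpolation=cv2.INTER_CUBIC)
D=cv2.resize(a[220:364,85:277],(400,300),interpolation=cv2.INTER_CUBIC)
cv2.imwrite("pics/c1.png",np.vstack([np.hstack([A,B]),np.hstack([D,C])]))
E
```

```text
(no output)
```

View pics/c1.png

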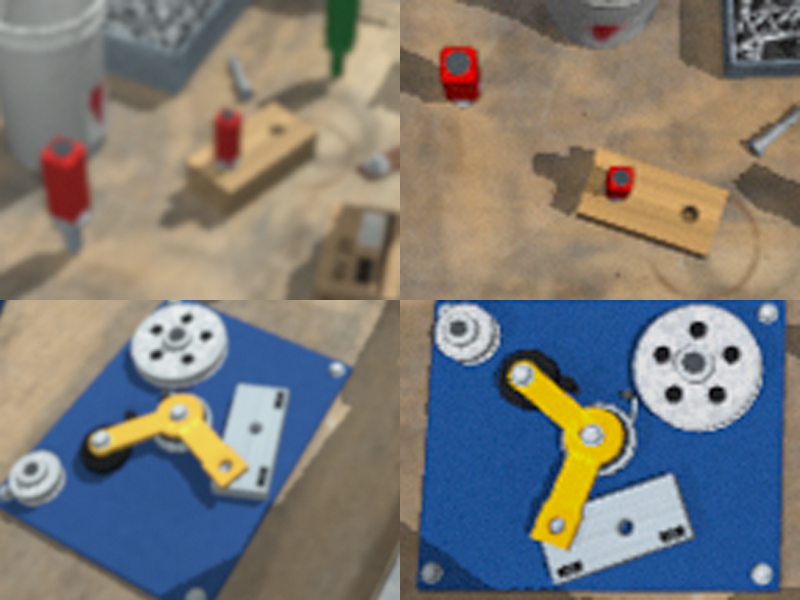

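Lookalikes, in the top view: a larger red pin standing free at (243,147), a green one at (366,187), and a small red one in the wooden block at (291,180). I choose the one in the block: it is red, smaller and in the block. The drive also shows: eye at about (140,202), pivot (151,173), lock hole (162,202).

```bash
python3 - <<'E'
from h import *
def both(nm,t,s,z):
    p,q=world("top",*t,z),world("scene",*s,z); print(nm,np.round(p,4),np.round(q,4)); return p
g=both("pin top",(291.6,177.8),(253.7,164.8),.080)
e=both("eye",(140.2,201.7),(193.5,299.7),.036)
h=both("hole",(162,202.3),(207.9,281.4),.026)
p=both("pivot",(151.4,172.9),(170.4,273.8),.040)
print(np.hypot(*(e-p)[:2]),np.hypot(*(h-p)[:2]))
a=lambda v:np.arctan2(v[1],v[0]); print("ang",(a(h-p)-a(e-p))%(2*np.pi))
# plate corners
for uv in [(97,222),(213,222),(213,130)]: print(world("top",*uv,.01).round(3))
# block corners, handle
for c in [(595,150),(727,187),(707,256),(577,213)]:
    print("blk",world("top",225+(c[0]-400)*.3,125+c[1]*.3,.03).round(3))
# kraft / blue
b=optics.get_image("top")
cr=b[165:200,275:310]; hsv=cv2.cvtColor(cr,cv2.COLOR_BGR2HSV)
m=((hsv[...,0]<8)|(hsv[...,0]>172))&(hsv[...,1]>150)
print("red",np.argwhere(m).min(0)+[165,275],np.argwhere(m).max(0)+[165,275])
cv2.imwrite("pics/c2.png",np.hstack([cv2.resize(cr,(400,400),interpolation=cv2.INTER_CUBIC),cv2.resize(b[185:220,130:165],(400,400),interpolation=cv2.INTER_CUBIC)]))
E
```

```text
pin top [ 0.5255 -0.1842  0.08  ] [ 0.521 -0.179  0.08 ]
eye [0.4675 0.1774 0.036 ] [0.4645 0.1806 0.036 ]
hole [0.4681 0.1271 0.026 ] [0.4653 0.1294 0.026 ]
pivot [0.538  0.1534 0.04  ] [0.5364 0.1565 0.04  ]
0.07446049291125138 0.07465339656727178
ang 0.6877331657812888
[0.417 0.29  0.01 ]
[0.424 0.003 0.01 ]
[0.657 0.012 0.01 ]
blk [ 0.553 -0.168  0.03 ]
blk [ 0.527 -0.265  0.03 ]
blk [ 0.477 -0.25   0.03 ]
blk [ 0.506 -0.155  0.03 ]
red [175 287] [184 294]
```

View pics/c2.png

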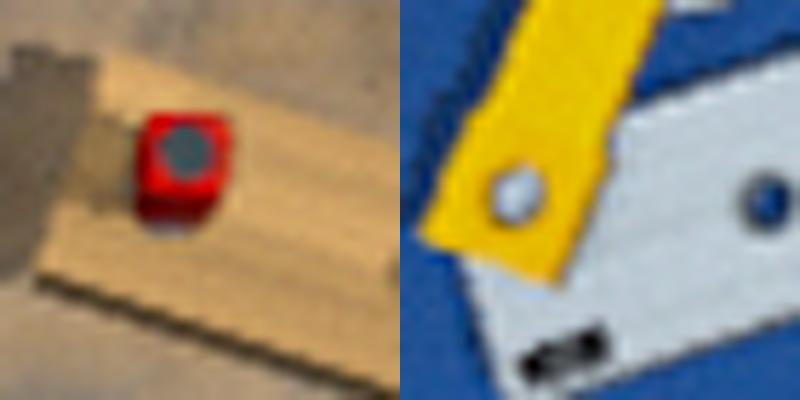

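```bash
python3 -m jog '0 0 0 0.173 -1; 0 0 0 0.173 -1; 41 -45 0 0 -1; 41 -45 0 0 -1; 41 -45 0 0 -1; 41 -45 0 0 -1; 41 -45 0 0 -1; 41 -45 0 0 -1' 30
```

```text
t: 1.25
eef_pos: [0.4421, -0.2694, 0.2499]
tool_rot: [3.141, -0.001, 0.001]
ft_force: [0.5, -1.5, 0.5]
opening: 0.0877
grasp_force: 0.0
```

```bash
python3 -m jog '40 -44 0 0 -1; 41 -44 30 0 -1; 0 0 50 0 -0.2; 0 0 50 0 -0.2; 0 0 0 0 -0.2; 0 0 0 0 -0.2' && python3 - <<'E'
from h import *
a=optics.get_image("scene");b=optics.get_image("top")
A=cv2.resize(a[90:210,180:340],(640,480),interpolation=cv2.INTER_CUBIC)
cv2.imwrite("pics/s2.png",A)
s=sense();print(s["eef_pos"],s["opening"])
E
```

```text
t: 2.0
eef_pos: [0.52, -0.1869, 0.1235]
tool_rot: [3.141, -0.001, 0.003]
ft_force: [0.4, -0.4, 0.5]
opening: 0.0531
grasp_force: 0.0
[ 0.52063925 -0.18732601  0.12455542] 0.052699290608300975
```

View pics/s2.png

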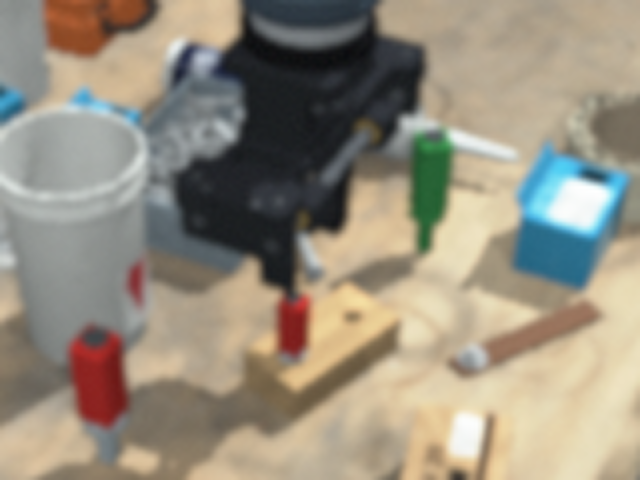

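The view shows the open fingers above the red pin in the block (about (293,325) in the crop), clear of the beaker. I descend to the handle.

```bash
python3 -m jog '2 -5 24 0 -0.2; 0 0 30 0 -0.2; 0 0 20 0 -0.2; 0 0 0 0 -0.2; 0 0 0 0 0.7; 0 0 0 0 0.7; 0 0 0 0 0.7; 0 0 0 0 0.7' 30
```

```text
t: 3.1
eef_pos: [0.5216, -0.1817, 0.0485]
tool_rot: [3.14, -0.0, 0.002]
ft_force: [0.3, -0.3, 2.0]
opening: 0.0179
grasp_force: 30.1
```

```bash
python3 -m jog '0 0 -15 0 1; 0 0 -25 0 1; 0 0 -50 0 1; -8 -60 0 0 1; -12 -60 0 0 1; -12 -60 0 0 1; -12 -60 0 0 1; -13 -60 0 0 1' 45 && python3 -m jog '0 -61 0 0 1; 0 0 20 0 1; 0 0 25 0 1; 0 0 0 0 1; 0 0 0 0 1'
```

```text
t: 4.1
eef_pos: [0.4633, 0.1208, 0.1383]
tool_rot: [-3.141, 0.001, -0.0]
ft_force: [1.0, 0.9, -1.0]
opening: 0.0176
grasp_force: 45.2
t: 4.72
eef_pos: [0.4645, 0.1798, 0.0936]
tool_rot: [-3.141, 0.001, -0.001]
ft_force: [1.6, 0.9, -0.2]
opening: 0.0176
grasp_force: 45.2
```

```bash
python3 - <<'E'
from h import *
a=optics.get_image("scene");b=optics.get_image("top")
cv2.imwrite("pics/s3.png",np.hstack([cv2.resize(a[240:340,140:240],(500,500),interpolation=cv2.INTER_CUBIC)[:, :400],cv2.resize(b[150:230,110:190],(400,400),interpolation=cv2.INTER_CUBIC).repeat(1,0) if 0 else cv2.resize(b[150:230,110:174],(400,500),interpolation=cv2.INTER_CUBIC)]))
s=sense();p=s["eef_pos"];print(p,s["ft_force"])
for z in(.051,.075,.08): print(z,pix("scene",[p[0]+.0015,p[1],z]))
print("eye",pix("scene",[.466,.179,.036]))
E
```

```text
[0.46506942 0.17978481 0.09403954] [ 0.25705263  0.30623464 -0.48256077]
0.051 [191.94942366 295.05293835]
0.075 [190.4865775  288.65442928]
0.08 [190.17229231 287.27974159]
eye [193.30224397 298.68713196]
```

View pics/s3.png

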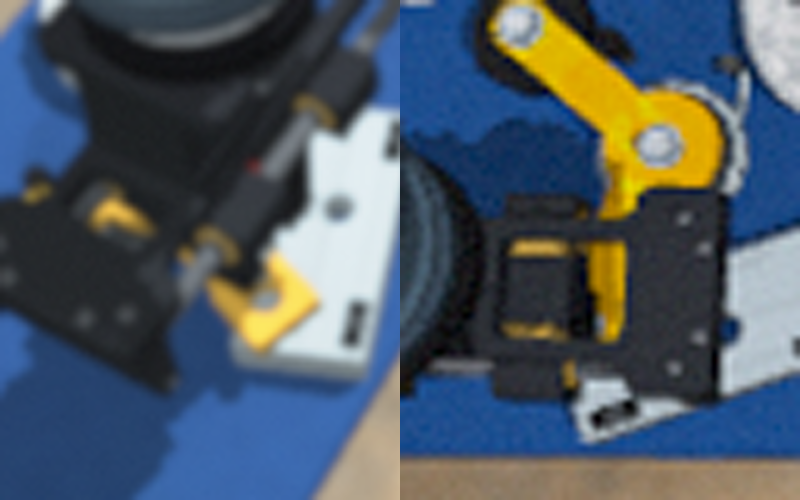

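The eye shows at about (193,299) in the scene view, as calculated, and the gripper hides the pin. I feel my way down.

```bash
python3 -m jog '0 0 10 0 1; 0 0 3 0 1; 0 0 2 0 1; 0 0 0 0 1'
```

```text
t: 5.32
eef_pos: [0.4641, 0.1799, 0.0776]
tool_rot: [3.142, -0.0, -0.001]
ft_force: [-0.1, 0.0, -0.6]
opening: 0.0176
grasp_force: 45.2
```

```bash
python3 -m jog '0 0 2 0 1; 0 0 0 0 1' && python3 -m jog '0 0 2 0 1; 0 0 0 0 1; 0 0 0 0 1'
```

```text
t: 5.58
eef_pos: [0.4641, 0.1799, 0.0757]
tool_rot: [3.142, -0.0, -0.0]
ft_force: [0.3, -0.4, -0.4]
opening: 0.0176
grasp_force: 45.2
t: 5.95
eef_pos: [0.4642, 0.1799, 0.0738]
tool_rot: [-3.142, 0.0, 0.0]
ft_force: [-0.6, -0.4, -1.0]
opening: 0.0174
grasp_force: 45.2
```

```bash
python3 -m jog '0 0 1.5 0 1; 0 0 0 0 1; 0 2 0 0 1; 0 0 0 0 1' && python3 -m jog '0 2 0 0 1; 0 0 0 0 1'&& python3 -m jog '0 2 0 0 1; 0 0 0 0 1'
```

```text
t: 6.45
eef_pos: [0.4642, 0.1777, 0.0723]
tool_rot: [3.142, -0.001, 0.0]
ft_force: [0.3, -0.1, -1.0]
opening: 0.0175
grasp_force: 45.2
t: 6.7
eef_pos: [0.464, 0.1762, 0.0723]
tool_rot: [-3.141, 0.001, 0.0]
ft_force: [-0.2, 2.8, -0.0]
opening: 0.0176
grasp_force: 45.2
t: 6.95
eef_pos: [0.4638, 0.174, 0.0723]
tool_rot: [-3.141, 0.0, 0.001]
ft_force: [-2.7, 3.5, 0.5]
opening: 0.018
grasp_force: 45.2
```

```bash
python3 - <<'E'
from h import *
P=np.array([.5372,.155]);a0=2.816
def T(f):
    a=a0+f;u=np.array([np.cos(a),np.sin(a)]);t=np.array([-u[1],u[0]])
    return P+.075*u+.0015*t-[.0015,0]
c=np.array([.4641,.1738])  # commanded now, approx
for f in list(np.arange(.1,.8,.05)):
    w=T(f);print(round(f,2),w.round(4),"tool step mm",((w-c)*[1000,-1000]).round(1));c=w
print(sense()["eef_pos"])
E
```

```text
0.1 [0.4623 0.1703] tool step mm [-1.8  3.5]
0.15 [0.4616 0.1666] tool step mm [-0.7  3.7]
0.2 [0.4611 0.1629] tool step mm [-0.5  3.7]
0.25 [0.4608 0.1592] tool step mm [-0.3  3.7]
0.3 [0.4607 0.1554] tool step mm [-0.1  3.7]
0.35 [0.4608 0.1517] tool step mm [0.1 3.7]
0.4 [0.461  0.1479] tool step mm [0.3 3.7]
0.45 [0.4615 0.1442] tool step mm [0.4 3.7]
0.5 [0.4621 0.1405] tool step mm [0.6 3.7]
0.55 [0.4629 0.1368] tool step mm [0.8 3.7]
0.6 [0.4639 0.1332] tool step mm [1.  3.6]
0.65 [0.4651 0.1297] tool step mm [1.2 3.6]
0.7 [0.4664 0.1262] tool step mm [1.4 3.5]
0.75 [0.468  0.1227] tool step mm [1.5 3.4]
[0.46379671 0.17400493 0.07225037]
```

```bash
python3 -m jog '-1.5 3.5 0 0 1; -0.7 3.7 0 0 1; -0.5 3.7 0 0 1; -0.3 3.7 0 0 1; 0 0 0 0 1' && python3 -m jog '-0.1 3.7 0 0 1; 0.1 3.7 0 0 1; 0.3 3.7 0 0 1; 0.4 3.7 0 0 1; 0 0 0 0 1'
```

```text
t: 7.58
eef_pos: [0.4611, 0.1589, 0.0723]
tool_rot: [3.141, -0.001, -0.0]
ft_force: [-1.5, 5.1, -0.8]
opening: 0.0177
grasp_force: 45.2
t: 8.2
eef_pos: [0.4616, 0.1445, 0.0722]
tool_rot: [-3.141, 0.001, 0.001]
ft_force: [-0.6, 4.9, 0.5]
opening: 0.0175
grasp_force: 45.2
```

```bash
python3 -m jog '0.6 3.7 0 0 1; 0.8 3.7 0 0 1; 0 0 2 0 1; 0 0 1 0 1; 0 0 0 0 1' && python3 -m jog '0 0 1 0 1; 0 0 0 0 1' && python3 -m jog '0 0 0.5 0 1; 0 0 0 0 1'
```

```text
t: 8.82
eef_pos: [0.4626, 0.1373, 0.0691]
tool_rot: [-3.141, 0.0, 0.002]
ft_force: [-1.4, 4.9, 0.6]
opening: 0.0178
grasp_force: 45.2
t: 9.07
eef_pos: [0.4627, 0.1373, 0.0683]
tool_rot: [-3.141, 0.0, 0.002]
ft_force: [-2.8, 4.5, 1.8]
opening: 0.0174
grasp_force: 45.2
t: 9.32
eef_pos: [0.4627, 0.1374, 0.0682]
tool_rot: [-3.141, 0.0, 0.002]
ft_force: [-4.6, 5.7, 6.7]
opening: 0.0176
grasp_force: 45.2
```

```bash
for i in 1; do :; done; python3 -m jog '0.5 1.8 0 0 1; 0 0 0 0 1' | grep -E 'eef|ft' ; python3 -m jog '0.5 1.8 0 0 1; 0 0 0 0 1' | grep -E 'eef|ft'; python3 -m jog '0.6 1.8 0 0 1; 0 0 0 0 1' | grep -E 'eef|ft'
```

```text
eef_pos: [0.4632, 0.1358, 0.0682]
ft_force: [-4.9, 6.8, 7.4]
eef_pos: [0.4638, 0.134, 0.0682]
ft_force: [-3.7, 5.6, 7.0]
eef_pos: [0.4643, 0.1321, 0.068]
ft_force: [-2.3, 5.5, 4.1]
```

```bash
python3 -m jog '0.6 1.7 0 0 1; 0 0 0 0 1' | grep -E 'eef|ft' ; python3 -m jog '0.6 1.2 0 0 1; 0 0 0 0 1' | grep -E 'eef|ft'
```

```text
eef_pos: [0.4647, 0.1303, 0.0677]
ft_force: [-2.9, 5.7, 1.8]
eef_pos: [0.4652, 0.1291, 0.0677]
ft_force: [-2.9, 6.0, 2.1]
```

```bash
python3 -m jog '0 0 1 0 1; 0 0 0 0 1' | grep -E 'eef|ft' ; python3 -m jog '0.4 0.8 0 0 1; 0 0 0 0 1' | grep -E 'eef|ft'
```

```text
eef_pos: [0.4651, 0.1291, 0.0665]
ft_force: [-2.8, 6.4, 1.3]
eef_pos: [0.4654, 0.1283, 0.0665]
ft_force: [-3.8, 5.5, -0.2]
```

```bash
python3 -m jog '0 0 1 0 1; 0 0 0 0 1' | grep -E 'eef|ft' ; python3 -m jog '0 0 1 0 1; 0 0 0 0 1' | grep -E 'eef|ft'
```

```text
eef_pos: [0.4653, 0.1283, 0.0655]
ft_force: [-3.0, 6.1, 1.5]
eef_pos: [0.4654, 0.1283, 0.0645]
ft_force: [-3.4, 6.2, 0.6]
```

```bash
python3 -m jog '0 0 1.5 0 1; 0 0 0 0 1' | grep -E 'eef|ft' ; python3 -m jog '0 0 1.5 0 1; 0 0 0 0 1' | grep -E 'eef|ft'
```

```text
eef_pos: [0.4653, 0.1283, 0.0629]
ft_force: [-2.1, 6.3, 0.7]
eef_pos: [0.4653, 0.1283, 0.0614]
ft_force: [-3.2, 4.2, -0.0]
```

```bash
python3 -m jog '0 0 1.5 0 1; 0 0 1.5 0 1; 0 0 0 0 1' | grep -E 'eef|ft' ; python3 -m jog '0 0 1.5 0 1; 0 0 0 0 1' | grep -E 'eef|ft'
```

```text
eef_pos: [0.4653, 0.1283, 0.0584]
ft_force: [-2.5, 5.9, 0.3]
eef_pos: [0.4653, 0.1283, 0.0569]
ft_force: [-2.9, 4.8, 0.4]
```

```bash
python3 -m jog '0 0 1.5 0 1; 0 0 0 0 1' | grep -E 'eef|ft' ; python3 -m jog '0 0 1 0 1; 0 0 0 0 1' | grep -E 'eef|ft'; python3 -m jog '0 0 0.5 0 1; 0 0 0 0 1' | grep -E 'eef|ft'
```

```text
eef_pos: [0.4653, 0.1283, 0.0554]
ft_force: [-3.0, 7.1, 1.5]
eef_pos: [0.4653, 0.1283, 0.0545]
ft_force: [-3.5, 5.6, 0.8]
eef_pos: [0.4654, 0.1283, 0.0544]
ft_force: [-5.3, 4.5, 6.2]
```

```bash
python3 -m jog '-0.2 -0.7 0 0 1; 0 0 0 0 1' | grep -E 'eef|ft' ; python3 -m jog '-0.2 -0.6 0 0 1; 0 0 0 0 1' | grep -E 'eef|ft'
```

```text
eef_pos: [0.4652, 0.1289, 0.0544]
ft_force: [-5.7, 5.1, 6.6]
eef_pos: [0.465, 0.1295, 0.0544]
ft_force: [-6.2, 4.6, 6.6]
```

```bash
python3 -m jog '-0.4 -0.8 0 0 1; 0 0 0 0 1' | grep -E 'eef|ft' ; python3 -m jog '-0.3 -0.6 0 0 1; 0 0 0 0 1' | grep -E 'eef|ft'
```

```text
eef_pos: [0.4649, 0.1297, 0.0544]
ft_force: [-4.8, 1.3, 5.8]
eef_pos: [0.4648, 0.1298, 0.0544]
ft_force: [-4.9, -2.1, 5.3]
```

```bash
python3 -m jog '0 0 0 0 0.4; 0 0 0 0 0.4; 0 0 0 0 0.3; 0 0 0 0 0.3' && python3 -m jog '0 0 -5 0 0.3; 0 0 -20 0 0.3; 0 0 -40 0 0.3; 0 0 -50 0 0.3; 0 0 0 0 0.3' && python3 - <<'E'
from h import *
E
```

```text
t: 14.95
eef_pos: [0.4655, 0.1307, 0.0543]
tool_rot: [3.142, -0.0, 0.0]
ft_force: [-0.1, -1.1, -0.6]
opening: 0.0305
grasp_force: 0.0
t: 15.58
eef_pos: [0.4684, 0.1309, 0.1739]
tool_rot: [-3.141, -0.0, -0.014]
ft_force: [-1.0, 0.1, 0.8]
opening: 0.0305
grasp_force: 0.0
```

Now move away to the side so that both cameras see the result.

```bash
python3 -m jog '0 55 -20 0 0.3; 0 55 0 0 0.3; 0 55 0 0 0.3; 0 55 0 0 0.3; 0 0 0 0 0.3' | grep eef && python3 - <<'E'
from h import *
a=optics.get_image("scene");b=optics.get_image("top")
cv2.imwrite("pics/f.png",np.hstack([cv2.resize(a[220:340,120:240],(400,400),interpolation=cv2.INTER_CUBIC),cv2.resize(b[130:226,110:206],(400,400),interpolation=cv2.INTER_CUBIC)]))
for z in (.012,.036,.085): print(z,pix("scene",[.4667,.1285,z]),pix("top",[.4667,.1285,z]))
E
```

```text
eef_pos: [0.4649, -0.0924, 0.1886]
0.012 [208.10286161 284.32142724] [162.93530925 203.42703567]
0.036 [207.14181754 278.1962107 ] [160.28089985 202.43102798]
0.085 [205.03163733 264.74697223] [154.39871449 200.22386962]
```

View pics/f.png

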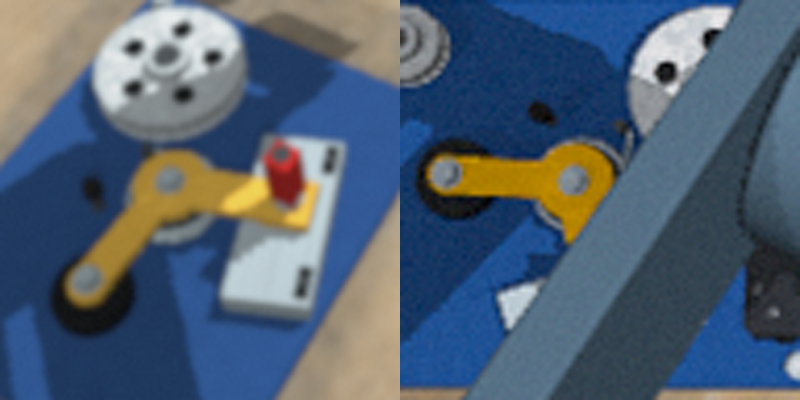

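The scene view shows the pin upright and home in the eye, its top at pixel (204,264) against a predicted (205,265). The arm is held back over the plate and the gripper is clear.

```bash
python3 -c "
from rig import bot
print(bot.job_done())"
```

```text
the job is handed in; nothing more can be done
None
```

The job is handed in: the red pin from the block stands fully home through the eye and holds the tension arm back at about 0.69 rad, with wrist force readings under 10 N, the cardboard packs not touched and the gripper clear; the verdict was not returned.

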